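# Hang the washer's drip basket on the retracting hook

### The arm

A 6-joint arm with a two-finger parallel gripper is mounted at the origin on the work surface; the furniture and walls round the work are solid. World frame = base frame: x ahead of the robot, y to its left, z up, the work surface at z = 0. Lengths are in m, angles in degrees, forces in N, time in s.
With the tool pointing down it reaches from about 0.375 to 0.9 m from the base axis. Payload 3.1 kg.
Tool frame: the origin (TCP) lies on the centre line of the jaws, within the pads' length; the fingertips stand 25 mm ahead of it and the grasp point (between the pads) lies 6 mm ahead of it; z points along the fingers, y is the line along which they close (so a half turn about z gives the same grasp; the last joint's range is limited). The gripper opens to 87 mm and grips with 3 to 60 N. Pads are 19 mm wide; open, the fingers measure 117 mm over their backs; the gripper's body (75 mm by 190 mm) begins 51 mm behind the grasp point.
Start: joints at [-78.065, 30.224, 82.088, -0, 67.689, -10.227], TCP at [0.236, -0.579, 0.248] pointing down, gripper open.
Joint ranges: [-176.69, 176.69], [-43.24, 126.21], [12.49, 139.97], [-82, 262], [0, 151.66], [-163.58, 163.58]. Speed limits (degrees/s): [159.86, 159.86, 180, 180, 180, 180].

### API

Orientations are given as a 3x3 rotation matrix whose columns are the frame's x, y, z axes.
In Python, from rig import read_state, capture, camera_params, hand_in gives the robot as it stands.
- The arm moves only by the tool apply_moves, never from a script. Its argument "rows" is a list of rows, each an object of numbers: "x", "y", "z": the shift along the tool's x, y, z in mm; "rx", "ry", "rz": the turn, a rotation vector about the tool's x, y, z in units of 6 degrees (1.0 is 6 degrees); "claw": the closure in counts, from 0 (fully open) to 255 (shut). A call has 1 to 10 rows; each row is the pose to reach, as a shift and turn from the pose commanded when the call began, along the tool's axes at that moment; what a row does not reach only later rows make up. A row lasts 1/8 s, in which the tool goes at most 62.5 mm and 10.7 degrees, less where a joint would pass 70% of its speed; a pose out of reach is approached as far as the arm can. A call with a gripper value outside its range is refused whole. The fingers move at their own pace and stop on an object; the grip force is fixed at half the most. Time passes only in rows, so rows that repeat a pose let the fingers close. It gives the time, the measured TCP pose, the force, the opening and the grip force at its end, in the units of the state.
- read_state(): the state, without advancing time (a new reading comes with each control period).
- capture(name): name is "scene" or "top" or "wrist"; returns (picture, depth): 384x512x3 uint8, red, green, blue; 384x512 float32, m along the optical axis (not along the pixel's ray), 0 where there is no reading.
- camera_params(name): a dict with "fx", "fy", "cx", "cy" (pixels), "D" ([k1, k2, p1, p2, k3] as OpenCV has them; the pictures are not rectified), "xyz" and "orientation" of the camera in the world. Camera axes: x right, y up, looking along -z (the intrinsics and any distortion apply to the point x, -y, -z); pixel columns grow to the right and rows downward; lengths in m; the calibration is good to about 2 mm. A picture is of the moment at which its call begins: read the wrist's pose just before it. camera_params takes no time and is no camera call; for the wrist camera it gives the pose at the moment of the call.
- hand_in(): hands the job in; it is judged then, once.
The state is a dict: "time_s": time; "joint_positions": joint angles; "qvel": joint speeds; "tau": joint torques, N m; "position": TCP position; "tcp_rot": TCP orientation; "force": force on the tool from outside, world axes, zero at the start; "moment": the same for the moment, N m; "opening": opening from 0.0 (shut) to 1.0 (fully open); "grasp_force": force on a finger pad.
Only numpy, scipy, OpenCV 4.12 (cv2) and the standard library are available. Lean on these libraries where they do the work, as an engineer would, in place of code of your own. Each camera call takes 0.05 s, during which the arm holds its last target. There are 200 camera calls.

### The job

Take the red knob of the sprung hook arm, pull the hook down against its spring, swing it gently in under the red loop of the drip basket, and let it come up under control so that it catches the loop and lifts the basket clear of the blue tub. Go by feel: never push hard against the loop, do not let hook or basket fly up, and let go only when the spring carries the basket by itself. Leave the basket hanging and the pots and the tin standing where they are.

Things in the scene. Friction and masses are not known exactly. Their poses are not given: they have to be found in the camera images.
- washer: brush washer, fixed: grey base plate 370 x 200 x 12 mm with a steel mast (black cap 60 mm wide, up to 375 mm high), a blue tub and two guide rods 237 mm high at (-100, +-75) mm. Origin on the mast's axis at the worktop; -x points from the mast across the tub towards the robot, y to the left seen from the robot, z up. The base plate spans x = -320 to +50 mm.
- tub (a point): middle of the mouth of the blue tub (160 x 130 mm), at rim height 70 mm, 220 mm from the mast's axis
- mast (a point): point on the mast's axis 300 mm above the worktop; the hook arm turns about this axis and slides along it
- hook: yellow arm (18 mm wide, 12 high) with knob and hook as one piece; origin on the mast's axis at the arm's mid-height (300 mm up when the spring is home). It runs 220 mm along its own -x. It turns easily about the mast (0.2 N at the knob); axes parallel to the washer's = pointing straight over the tub. It starts turned 0.3 to 0.45 rad to the left; stops at 0.5 rad left and 0.25 rad right.
- knob (a point): middle of the red round upright knob, 26 mm across, 38 mm high, on a black disc 72 mm across whose top is 19 mm below this point. Grip it from above; tips can bear on the disc. It is 28 mm above the arm's mid-height, 220 mm from the mast's axis, and on the axis of the hook's shank below. Knob and disc turn freely. Sideways they follow an arc about the mast.
- hook_bowl (a point): inside bottom of the hook's bowl, where the loop bar comes to rest (bar axis 3 mm above it), 58 mm below the arm's mid-height. The hook is of 8 mm steel wire: a straight shank down from under the knob, curving at 54 mm below the arm's mid-height towards the arm's own -y (right) and up into the tip; lowest point 66 mm below the arm's mid-height.
- hook_tip (a point): top of the hook's tip, 44 mm below the arm's mid-height, 16.5 mm to the arm's -y (right) of the shank's axis; the gap between shank and tip is about 8 mm. The mouth opens upward: with the hook pulled down, the tip is swung from the left to the right beneath the loop bar until the shank meets the bar.
- sleeve (a joint): how far the hook is pulled down, m: 0 at the top (spring home), 0.152 at the bottom stop. The spring pulls up with about 3 N at the top and 60 N/m more on the way down (12 N at the bottom), the arm's weight already taken off. While the basket is down, the tip passes under the loop bar only above 0.139; the bar is seated in the bowl at about 0.125.
- basket (a joint): how far the drip basket is lifted, m: 0 standing in the tub, 0.14 at most; it only slides straight up and down on the guide rods and is clear of the tub above 0.05. It weighs 0.34 to 0.64 kg (not known beforehand), so the spring by itself carries it at a lift of about 0.06 to 0.125, higher if lighter.
- slot_middle (a point): middle of the slot in the top of the basket's steel bridge plate (52 x 116 mm, top 80 mm up when the basket is down), 220 mm from the mast's axis. The slot runs along the washer's y. The red loop is clamped in it anywhere from 30 mm left to 30 mm right of this point: not measured, to be felt or seen.
- bridge_end (a point): middle of the left end of the bridge plate, at its top. The red loop on the plate is an upside-down U of 6 mm wire: posts 42 mm apart along the washer's x and a bar along x, its axis 40 mm above the plate. Its foot is springy: pushed sideways at the bar it gives 1 mm for 2.5 N. When the shank touches the bar's left side (axes 7 mm apart), the bar is inside the hook's mouth.
- tester_pot_1: red tester pot, 49 mm across, 60 mm high, origin under its middle; leave it alone
- tester_pot_2: orange tester pot with a black rim, 49 mm across, 60 mm high, origin under its middle; leave it alone
- tin_small_1: small green tin, 68 mm across, 62 mm high, origin under its middle; leave it alone

How it is judged:
By the outcome, as a careful person would: the job done as asked, in the order asked, and still so for the second after the job is handed in, with the robot touching nothing.
It also fails if it takes over 64 s, if anything falls off the work surface, if the arm or the gripper's body presses on something with over 40 N, if the wrist force passes 120 N, or if a joint passes its speed limit or range.

## Working session

There is one attempt and no reset: what is moved stays moved. The work goes in short steps, Python scripts to look and compute and a tool call to move; the robot and the scene stay as the last step left them, time stands still between calls to the robot, and variables do not carry over. Pictures are saved under pics/ and viewed, at most 10 in all, crops included, and the job is handed in when it is done.

Besides the shell and the picture viewer there is one more tool, called after "Request:" by a JSON object that holds its "method" and its "body". apply_moves: Moves the arm, as the interface text tells. Its arguments: {"type":"object","properties":{"rows":{"type":"array"}},"required":["rows"]}

```bash
mkdir -p pics; cat > h.py <<'E'
import numpy as np, cv2
from rig import *
def pt(cam,dep,u,v,P,w=1):
    K=np.array([[P['fx'],0,P['cx']],[0,P['fy'],P['cy']],[0,0,1]])
    n=cv2.undistortPoints(np.array([[[u,v]]],float),K,np.array(P['D'],float))[0,0]
    p=dep[max(0,v-w):v+w+1,max(0,u-w):u+w+1]; p=p[p>0]; d=np.median(p) if p.size else 0
    c=np.array([n[0]*d,-n[1]*d,-d]); return np.array(P['orientation'])@c+np.array(P['xyz'])
def proj(p,P):
    K=np.array([[P['fx'],0,P['cx']],[0,P['fy'],P['cy']],[0,0,1]])
    c=np.array(P['orientation']).T@(np.array(p)-P['xyz']); c=np.array([c[0],-c[1],-c[2]])
    return cv2.projectPoints(c[None],np.zeros(3),np.zeros(3),K,np.array(P['D'],float))[0].ravel()
def grab(n,tag):
    P=camera_params(n); im,d=capture(n); np.savez(f'pics/{tag}.npz',im=im,d=d); import pickle; pickle.dump(P,open(f'pics/{tag}.pkl','wb'))
    cv2.imwrite(f'pics/{tag}.png',cv2.resize(im[:,:,::-1],(800,600))); return im,d,P
def load(tag):
    import pickle; z=np.load(f'pics/{tag}.npz'); return z['im'],z['d'],pickle.load(open(f'pics/{tag}.pkl','rb'))
E
python3 -c "
from h import *
for n in ['scene','top']:
    im,d,P=grab(n,n+'0'); print(n,P)
s=read_state(); print(s)"
```

```text
scene {'fx': 493.4100540694903, 'fy': 493.4100540694903, 'cx': 262.6831866740165, 'cy': 197.5788091062623, 'D': array([-0.13328112,  0.        ,  0.        ,  0.        ,  0.        ]), 'xyz': array([-0.65021251,  0.62387864,  1.09117739]), 'orientation': array([[-0.46378335,  0.48553367, -0.74105469],
       [-0.88591626, -0.24700933,  0.39260511],
       [ 0.00757558,  0.83859611,  0.54470099]])}
top {'fx': 484.6923304359797, 'fy': 484.6923304359797, 'cx': 251.08009714082493, 'cy': 190.4675595003735, 'D': array([-0.0831114,  0.       ,  0.       ,  0.       ,  0.       ]), 'xyz': array([ 0.3642057 , -0.05369608,  1.54445825]), 'orientation': array([[-0.01618318,  0.9880766 , -0.15311023],
       [-0.99884506, -0.02290444, -0.0422366 ],
       [-0.0452399 ,  0.15224987,  0.9873061 ]])}
{'time_s': 0.1, 'joint_positions': array([-7.80638994e+01,  3.02726871e+01,  8.21474091e+01, -1.22346898e-03,
        6.76893388e+01, -1.02291895e+01]), 'qvel': array([ 0.09662022, -0.08300139, -0.05434677,  0.04328944,  0.07693205,
        0.13202443]), 'tau': array([-3.43265920e-04, -4.40985417e+01, -1.77151501e+01,  6.33437256e-02,
        5.34102239e-02, -4.86260478e-05]), 'position': array([ 0.2356776 , -0.57821843,  0.24668873]), 'tcp_rot': array([[ 9.26096312e-01,  3.77286958e-01, -4.14355149e-04],
       [ 3.77287050e-01, -9.26094491e-01,  1.86461678e-03],
       [ 3.19763572e-04, -1.88314556e-03, -9.99998176e-01]]), 'force': array([-0.40688316, -0.0792894 ,  0.13400004]), 'moment': array([-0.0306877 ,  0.00338826,  0.02080213]), 'grasp_force': 0.0, 'opening': 0.99990592225257}
```

View pics/scene0.png

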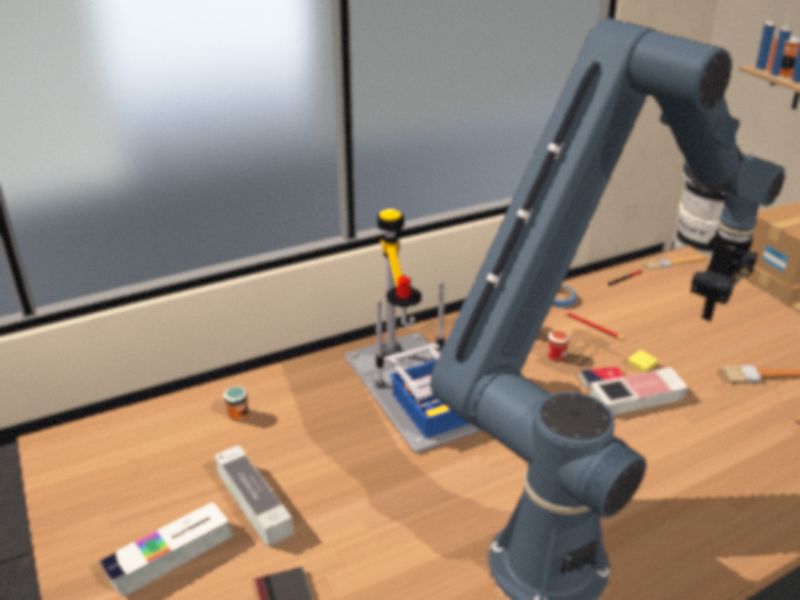

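View pics/top0.png

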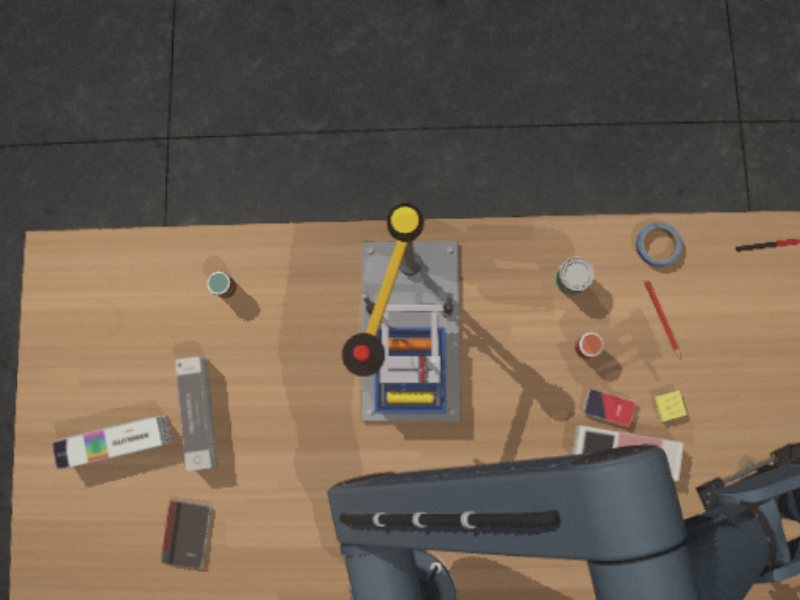

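The top view shows the cap at about (405,222), the knob at (362,353), the base plate between x 362 and 459 and y 241 and 420, and the red loop at (423,368) on the bridge. I'll measure these next and view an enlarged crop.

```bash
python3 -c "
from h import *
im,d,P=load('top0')
for n,u,v in [('cap',405,222),('knob',362,353),('disc',348,355),('cFL',366,411),('cFR',455,411),('cBL',367,248),('cBR',455,247),('bridge',400,377),('barmid',423,368),('pot',590,345),('tin',575,274)]:
    print(n,np.round(pt('t',d,round(u*.64),round(v*.64),P),4))
c=im[130:275,220:310]; cv2.imwrite('pics/c.png',cv2.resize(c[:,:,::-1],None,fx=4,fy=4,interpolation=cv2.INTER_CUBIC))
"
```

```text
cap [ 0.6671 -0.0253  0.3738]
knob [0.4619 0.0464 0.3459]
disc [0.4627 0.0725 0.3103]
cFL [0.3726 0.0691 0.0147]
cFR [ 0.3696 -0.1093  0.0135]
cBL [0.7059 0.0622 0.0135]
cBR [ 0.7051 -0.1188  0.0109]
bridge [ 0.4368 -0.0035  0.0828]
barmid [ 0.4486 -0.049   0.1221]
pot [ 0.491  -0.3764  0.0612]
tin [ 0.6346 -0.3536  0.0596]
```

View pics/c.png

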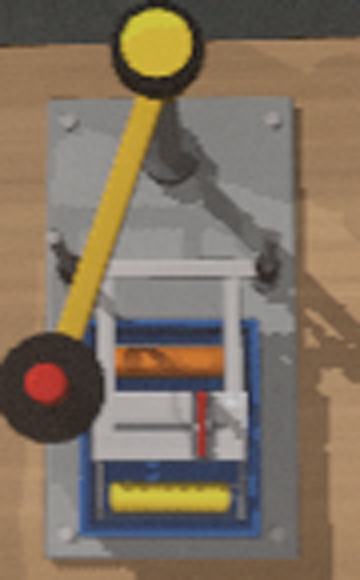

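The crop shows the cap centre at (157,42), knob top (45,382), screws at (68,122), (274,121), (269,533) and (67,535), the bridge spanning x 93–247 at y 427, and the loop bar at x 201, y 392–458.

```bash
cat >> h.py <<'E'
def ray(u,v,z,P):
    K=np.array([[P['fx'],0,P['cx']],[0,P['fy'],P['cy']],[0,0,1]])
    n=cv2.undistortPoints(np.array([[[u,v]]],float),K,np.array(P['D'],float))[0,0]
    r=np.array(P['orientation'])@np.array([n[0],-n[1],-1]); o=np.array(P['xyz']); return o+r*(z-o[2])/r[2]
E
python3 -c "
from h import *
im,d,P=load('top0')
g=lambda u,v,z: ray(u/4+220-.375,v/4+130-.375,z,P)
A={}
for n,u,v,z in [('cap',157,42,.375),('knob',45,382,.347),('sBL',68,122,.013),('sBR',274,121,.013),('sFR',269,533,.013),('sFL',67,535,.013),('brL',93,427,.08),('brR',247,427,.08),('barB',201,392,.123),('barF',201,458,.123),('pBL',48,98,.012),('pBR',294,98,.012),('pFR',298,556,.012),('pFL',48,557,.012)]:
    A[n]=g(u,v,z); print(n,np.round(A[n],4))
a=(A['sBL']+A['sBR']-A['sFR']-A['sFL'])/2; l=(A['sBL']+A['sFL']-A['sBR']-A['sFR'])/2
print('yaw',np.arctan2(a[1],a[0]),np.arctan2(-l[0],l[1]))
b=(A['pBL']+A['pBR']-A['pFR']-A['pFL'])/2;print('yaw2',np.arctan2(b[1],b[0]),np.linalg.norm(b)) 
c=(A['pBL']+A['pBR']+A['pFR']+A['pFL'])/4; y=np.arctan2(b[1],b[0]); ex=np.array([np.cos(y),np.sin(y)]); print('mast from plate',c[:2]+.135*ex)
k=A['cap'][:2]-A['knob'][:2]; print('arm',np.hypot(*k),np.arctan2(k[1],k[0]))
"
```

```text
cap [ 0.6716 -0.0251  0.375 ]
knob [0.4641 0.0491 0.347 ]
sBL [0.7022 0.057  0.013 ]
sBR [ 0.6987 -0.1093  0.013 ]
sFR [ 0.3702 -0.0964  0.013 ]
sFL [0.3713 0.0618 0.013 ]
brL [0.4516 0.036  0.08  ]
brR [ 0.4494 -0.0801  0.08  ]
barB [ 0.4731 -0.0463  0.123 ]
barF [ 0.4249 -0.0452  0.123 ]
pBL [0.7227 0.0732 0.012 ]
pBR [ 0.7175 -0.126   0.012 ]
pFR [ 0.352  -0.1186  0.012 ]
pFL [0.3544 0.077  0.012 ]
yaw -0.02665455381136889 -0.01417333689543608
yaw2 -0.015286677877496295 0.36695628941517
mast from plate [ 0.67163652 -0.02567255]
arm 0.22042067843251287 -0.34336045513684865
```

Request:
{"method": "apply_moves", "body": {"rows": [{"z":-60},{"z":-120},{"z":-183,"x":20,"y":-20,"rz":0.3},{"z":-183,"x":50,"y":-55,"rz":0.6},{"z":-183,"x":85,"y":-95,"rz":1},{"z":-183,"x":120,"y":-135,"rz":1.3},{"z":-183,"x":160,"y":-178,"rz":1.6},{"z":-183,"x":200,"y":-222,"rz":1.9},{"z":-183,"x":240,"y":-266,"rz":2.2},{"z":-183,"x":275,"y":-305,"rz":2.5}]}}

```text
validation failed for argument at $.ro...
```

Request:
{"method": "apply_moves", "body": {"rows": [{"x":0,"y":0,"z":-60,"rx":0,"ry":0,"rz":0,"claw":0},{"x":0,"y":0,"z":-120,"rx":0,"ry":0,"rz":0,"claw":0},{"x":20,"y":-20,"z":-183,"rx":0,"ry":0,"rz":0.3,"claw":0},{"x":50,"y":-55,"z":-183,"rx":0,"ry":0,"rz":0.6,"claw":0},{"x":85,"y":-95,"z":-183,"rx":0,"ry":0,"rz":1,"claw":0},{"x":120,"y":-135,"z":-183,"rx":0,"ry":0,"rz":1.3,"claw":0},{"x":160,"y":-178,"z":-183,"rx":0,"ry":0,"rz":1.6,"claw":0},{"x":200,"y":-222,"z":-183,"rx":0,"ry":0,"rz":1.9,"claw":0},{"x":240,"y":-266,"z":-183,"rx":0,"ry":0,"rz":2.2,"claw":0},{"x":275,"y":-305,"z":-183,"rx":0,"ry":0,"rz":2.5,"claw":0}]}}

```text
time_s: 1.35
position: [0.3755, -0.1903, 0.4303]
tcp_rot: [[0.992, 0.124, -0.0], [0.124, -0.992, 0.001], [-0.0, -0.001, -1.0]]
force: [1.5, -0.1, 0.2]
opening: 0.998
grasp_force: 0.0
```

Request:
{"method": "apply_moves", "body": {"rows": [{"x":20,"y":-38,"z":0,"rx":0,"ry":0,"rz":0.3,"claw":0},{"x":40,"y":-76,"z":0,"rx":0,"ry":0,"rz":0.6,"claw":0},{"x":60,"y":-115,"z":0,"rx":0,"ry":0,"rz":0.9,"claw":0},{"x":80,"y":-155,"z":0,"rx":0,"ry":0,"rz":1.2,"claw":0},{"x":100,"y":-195,"z":0,"rx":0,"ry":0,"rz":1.35,"claw":0},{"x":117,"y":-226,"z":0,"rx":0,"ry":0,"rz":1.35,"claw":0},{"x":117,"y":-226,"z":0,"rx":0,"ry":0,"rz":1.35,"claw":0},{"x":117,"y":-226,"z":0,"rx":0,"ry":0,"rz":1.35,"claw":0}]}}

```text
time_s: 2.35
position: [0.4629, 0.0459, 0.4301]
tcp_rot: [[1.0, -0.016, -0.001], [-0.016, -1.0, -0.001], [-0.001, 0.001, -1.0]]
force: [0.4, 0.4, -0.4]
opening: 0.998
grasp_force: 0.0
```

```bash
python3 -c "
from h import *
s=read_state(); print(s['position'],s['tcp_rot'],s['force'],s['joint_positions'])
im,d,P=grab('wrist','w0')
hsv=cv2.cvtColor(im,cv2.COLOR_RGB2HSV); m=((hsv[...,0]<8)|(hsv[...,0]>172))&(hsv[...,1]>140)&(hsv[...,2]>60)
n,l,st,c=cv2.connectedComponentsWithStats(m.astype(np.uint8))
for i in range(1,n):
  if st[i,4]>40:
    print(st[i],c[i],pt('w',d,int(c[i][0]),int(c[i][1]),P,2))
print(proj([.464,.049,.347],P))
"
```

```text
[0.46286879 0.04590047 0.43014792] [[ 9.99869141e-01 -1.61255315e-02 -1.29125297e-03]
 [-1.61262179e-02 -9.99869827e-01 -5.22944112e-04]
 [-1.28265214e-03  5.43698707e-04 -9.99999030e-01]] [ 0.37427579  0.3683323  -0.35138763] [-8.11805068e+00  6.99351181e+00  8.79177498e+01 -4.02533346e-02
  8.51577505e+01  8.28093564e+01]
[482 113  30  29 465] [495.19139785 127.37204301] [ 0.49349507 -0.35772485  0.03616959]
[316 146  10  35 153] [321.32026144 163.95424837] [ 0.45254606 -0.04586253  0.12054061]
[499 177  13  33 341] [505.46334311 193.29032258] [ 0.36894269 -0.41831215  0.0154218 ]
[ 239  183   34   44 1170] [255.80940171 204.87692308] [0.46864579 0.04790887 0.34646013]
[253.65409314 210.12496795]
```

View pics/w0.png

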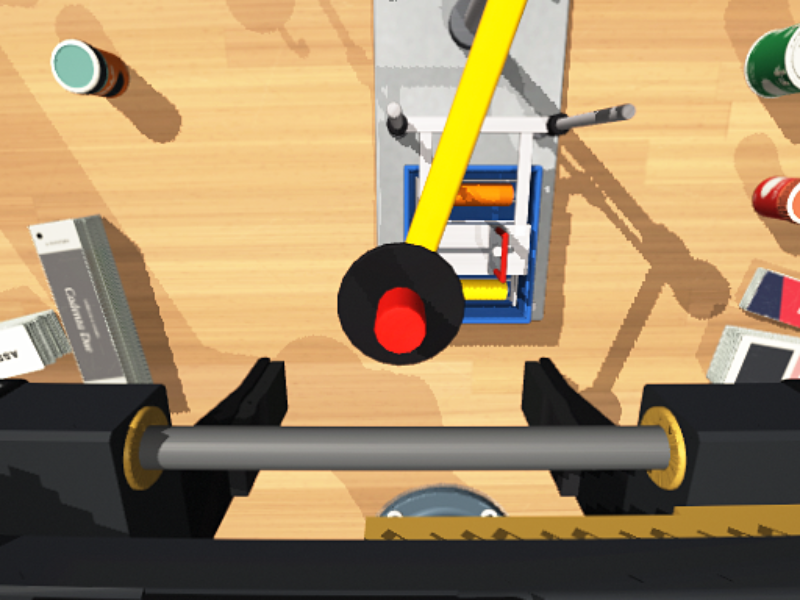

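The wrist view shows the knob's top face at about (400,334), or (256,213.8) in raw pixels, with the loop bar at (504,256).

```bash
python3 -c "
from h import *
im,d,P=load('w0')
print(ray(255.6,213.5,.347,P), ray(321.5,163.9,.123,P))
for u,v in [(399,348),(400,334)]: print(pt('w',d,round(u*.64),round(v*.64),P,2))
"
```

```text
[0.46127923 0.04759215 0.347     ] [ 0.45171613 -0.04614608  0.123     ]
[0.45339336 0.04819612 0.34651542]
[0.46064855 0.04730604 0.346408  ]
```

Request:
{"method": "apply_moves", "body": {"rows": [{"x":0,"y":-2,"z":25,"rx":0,"ry":0,"rz":0,"claw":0},{"x":0,"y":-2,"z":50,"rx":0,"ry":0,"rz":0,"claw":0},{"x":0,"y":-2,"z":75,"rx":0,"ry":0,"rz":0,"claw":0},{"x":0,"y":-2,"z":87,"rx":0,"ry":0,"rz":0,"claw":0},{"x":0,"y":-2,"z":93,"rx":0,"ry":0,"rz":0,"claw":0},{"x":0,"y":-2,"z":93,"rx":0,"ry":0,"rz":0,"claw":120},{"x":0,"y":-2,"z":93,"rx":0,"ry":0,"rz":0,"claw":150},{"x":0,"y":-2,"z":93,"rx":0,"ry":0,"rz":0,"claw":170},{"x":0,"y":-2,"z":93,"rx":0,"ry":0,"rz":0,"claw":255},{"x":0,"y":-2,"z":93,"rx":0,"ry":0,"rz":0,"claw":255}]}}

```text
time_s: 3.65
position: [0.4634, 0.0483, 0.3377]
tcp_rot: [[1.0, -0.016, 0.0], [-0.016, -1.0, -0.0], [0.0, 0.0, -1.0]]
force: [0.6, 0.0, -0.1]
opening: 0.515
grasp_force: 0.0
```

Request:
{"method": "apply_moves", "body": {"rows": [{"x":0,"y":0,"z":0,"rx":0,"ry":0,"rz":0,"claw":255},{"x":0,"y":0,"z":0,"rx":0,"ry":0,"rz":0,"claw":255},{"x":0,"y":0,"z":0,"rx":0,"ry":0,"rz":0,"claw":255}]}}

```text
time_s: 4.03
position: [0.4634, 0.0482, 0.3375]
tcp_rot: [[1.0, -0.016, -0.0], [-0.016, -1.0, -0.0], [-0.0, 0.0, -1.0]]
force: [-0.3, -0.3, 0.1]
opening: 0.29
grasp_force: 30.0
```

Request:
{"method": "apply_moves", "body": {"rows": [{"x":0,"y":0,"z":8,"rx":0,"ry":0,"rz":0,"claw":255},{"x":0,"y":0,"z":18,"rx":0,"ry":0,"rz":0,"claw":255},{"x":0,"y":0,"z":30,"rx":0,"ry":0,"rz":0,"claw":255},{"x":0,"y":0,"z":42,"rx":0,"ry":0,"rz":0,"claw":255},{"x":0,"y":0,"z":52,"rx":0,"ry":0,"rz":0,"claw":255},{"x":0,"y":0,"z":60,"rx":0,"ry":0,"rz":0,"claw":255},{"x":0,"y":0,"z":60,"rx":0,"ry":0,"rz":0,"claw":255}]}}

```text
time_s: 4.9
position: [0.4631, 0.0483, 0.2769]
tcp_rot: [[1.0, -0.016, -0.001], [-0.016, -1.0, 0.0], [-0.001, -0.0, -1.0]]
force: [-2.8, 0.2, 6.2]
opening: 0.295
grasp_force: 30.0
```

Request:
{"method": "apply_moves", "body": {"rows": [{"x":0,"y":0,"z":10,"rx":0,"ry":0,"rz":0,"claw":255},{"x":0,"y":0,"z":22,"rx":0,"ry":0,"rz":0,"claw":255},{"x":0,"y":0,"z":36,"rx":0,"ry":0,"rz":0,"claw":255},{"x":0,"y":0,"z":50,"rx":0,"ry":0,"rz":0,"claw":255},{"x":0,"y":0,"z":64,"rx":0,"ry":0,"rz":0,"claw":255},{"x":0,"y":0,"z":76,"rx":0,"ry":0,"rz":0,"claw":255},{"x":0,"y":0,"z":83,"rx":0,"ry":0,"rz":0,"claw":255},{"x":0,"y":0,"z":87,"rx":0,"ry":0,"rz":0,"claw":255},{"x":0,"y":0,"z":87,"rx":0,"ry":0,"rz":0,"claw":255}]}}

```text
time_s: 6.02
position: [0.4629, 0.0484, 0.1906]
tcp_rot: [[1.0, -0.016, -0.001], [-0.016, -1.0, 0.0], [-0.001, -0.0, -1.0]]
force: [-3.4, 2.2, 11.5]
opening: 0.295
grasp_force: 30.0
```

```bash
python3 -c "
from h import *
s=read_state(); print(s['position'],s['force'],s['moment'])
im,d,P=grab('scene','s1')
c=im[110:300,200:330]; cv2.imwrite('pics/s1c.png',cv2.resize(c[:,:,::-1],None,fx=3,fy=3,interpolation=cv2.INTER_CUBIC))
im,d,P=grab('wrist','w1')
hsv=cv2.cvtColor(im,cv2.COLOR_RGB2HSV); m=((hsv[...,0]<8)|(hsv[...,0]>172))&(hsv[...,1]>140)&(hsv[...,2]>60)
n,l,st,c=cv2.connectedComponentsWithStats(m.astype(np.uint8))
for i in range(1,n):
  if st[i,4]>40:
    print(st[i],c[i],pt('w',d,int(c[i][0]),int(c[i][1]),P,2))
"
```

```text
[0.46287741 0.04842408 0.19056308] [-3.40326327  2.24127191 11.49849071] [ 0.01685895  0.43331509 -0.01473666]
[373 188  25  58 521] [388.61612284 215.08445298] [ 0.46317003 -0.04460011  0.11971149]
[ 233  232   53   41 1730] [258.88843931 254.7150289 ] [0.47510474 0.04813518 0.19730938]
[367 235  14  11  83] [372.91566265 240.61445783] [ 0.4307018  -0.04556474  0.09272342]
[237 301  45  12 363] [258.98071625 305.07162534] [0.4555409  0.04845007 0.2085526 ]
```

View pics/w1.png

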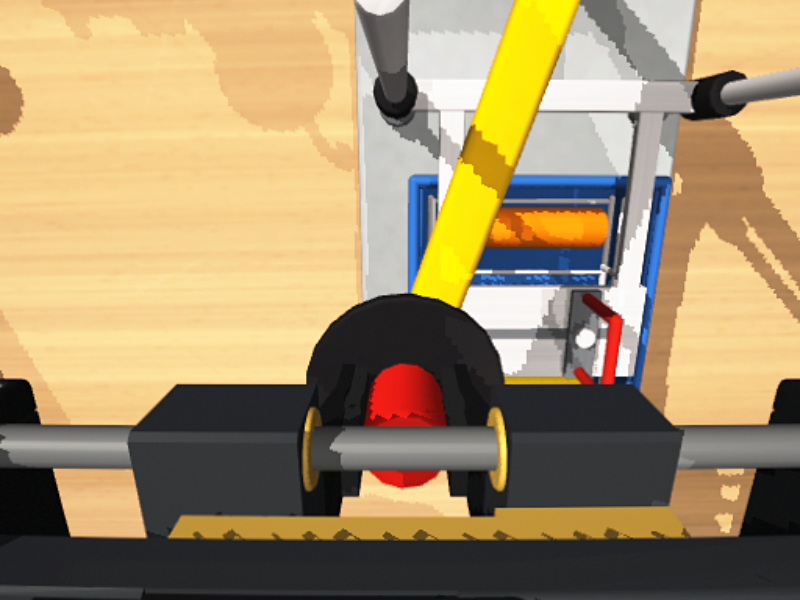

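The wrist view shows the knob held between the fingers, with the disc's black rim at about (400,310) and the loop bar at (612,355) to the right. I'll check the sleeve depth from the disc and arm heights.

```bash
python3 -c "
from h import *
im,d,P=load('w1')
for u,v in [(400,305),(385,315),(425,315),(325,350),(485,350),(440,280),(470,220),(510,100),(612,350),(612,370)]: print(u,v,np.round(pt('w',d,round(u*.64),round(v*.64),P,1),4))
"
```

```text
400 305 [0.4954 0.0489 0.1704]
385 315 [0.4915 0.0542 0.1702]
425 315 [0.4913 0.0404 0.1701]
325 350 [0.4794 0.0752 0.1704]
485 350 [0.4786 0.0199 0.1707]
440 280 [0.5032 0.035  0.1678]
470 220 [0.5229 0.0254 0.1671]
510 100 [0.5595 0.0143 0.1675]
612 350 [ 0.4572 -0.0471  0.1222]
612 370 [ 0.4469 -0.0484  0.1219]
```

Request:
{"method": "apply_moves", "body": {"rows": [{"x":0,"y":0,"z":2,"rx":0,"ry":0,"rz":0,"claw":255},{"x":0,"y":0,"z":4,"rx":0,"ry":0,"rz":0,"claw":255},{"x":0,"y":0,"z":6,"rx":0,"ry":0,"rz":0,"claw":255},{"x":0,"y":0,"z":7,"rx":0,"ry":0,"rz":0,"claw":255},{"x":0,"y":0,"z":7,"rx":0,"ry":0,"rz":0,"claw":255}]}}

```text
time_s: 6.75
position: [0.4629, 0.0484, 0.1839]
tcp_rot: [[1.0, -0.016, -0.0], [-0.016, -1.0, 0.0], [-0.0, -0.0, -1.0]]
force: [-2.4, 1.5, 11.3]
opening: 0.294
grasp_force: 30.0
```

```bash
cat > chk.py <<'E'
from h import *
s=read_state(); print(s['time_s'],s['position'],s['force'],s['moment'])
im,d,P=grab('wrist','wk')
for u,v in [(400,305),(385,315),(425,315),(440,280),(470,220),(612,350)]: print(u,v,np.round(pt('w',d,round(u*.64),round(v*.64),P,1),4))
E
python3 chk.py
```

```text
6.75 [0.46285701 0.04843421 0.18387888] [-2.42410038  1.51627729 11.33856668] [ 0.00556651  0.47944195 -0.00759692]
400 305 [0.4956 0.0489 0.1643]
385 315 [0.4917 0.0542 0.164 ]
425 315 [0.4917 0.0405 0.1646]
440 280 [0.5034 0.0351 0.1617]
470 220 [0.523  0.0255 0.161 ]
612 350 [ 0.4593 -0.0449  0.1203]
```

Request:
{"method": "apply_moves", "body": {"rows": [{"x":-1,"y":3,"z":0,"rx":0,"ry":0,"rz":0,"claw":255},{"x":-2.6,"y":8.4,"z":0,"rx":0,"ry":0,"rz":0,"claw":255},{"x":-4.2,"y":14.5,"z":0,"rx":0,"ry":0,"rz":0,"claw":255},{"x":-5.8,"y":20.5,"z":0,"rx":0,"ry":0,"rz":0,"claw":255},{"x":-8.5,"y":34.5,"z":0,"rx":0,"ry":0,"rz":0,"claw":255},{"x":-9.5,"y":41,"z":0,"rx":0,"ry":0,"rz":0,"claw":255},{"x":-10.3,"y":48,"z":0,"rx":0,"ry":0,"rz":0,"claw":255},{"x":-10.9,"y":54,"z":0,"rx":0,"ry":0,"rz":0,"claw":255},{"x":-11.2,"y":58,"z":0,"rx":0,"ry":0,"rz":0,"claw":255},{"x":-11.2,"y":58,"z":0,"rx":0,"ry":0,"rz":0,"claw":255}]}}

```text
time_s: 8.05
position: [0.4506, -0.0098, 0.1838]
tcp_rot: [[1.0, -0.017, -0.001], [-0.017, -1.0, 0.0], [-0.001, 0.0, -1.0]]
force: [-3.5, 0.2, 11.8]
opening: 0.289
grasp_force: 30.0
```

```bash
python3 chk.py; python3 -c "from h import *;print(load('wk')[2]['xyz'])"
```

```text
8.05 [ 0.45058292 -0.00976828  0.18383035] [-3.495266    0.18294125 11.77341638] [0.11606606 0.56244195 0.02556565]
400 305 [ 0.4833 -0.0094  0.1642]
385 315 [ 0.4795 -0.004   0.1641]
425 315 [ 0.4792 -0.0177  0.164 ]
440 280 [ 0.4699 -0.0293  0.079 ]
470 220 [ 0.4963 -0.0474  0.0523]
612 350 [ 3.958e-01 -1.585e-01 -3.000e-04]
[ 0.53185129 -0.0112072   0.32033632]
```

View pics/wk.png

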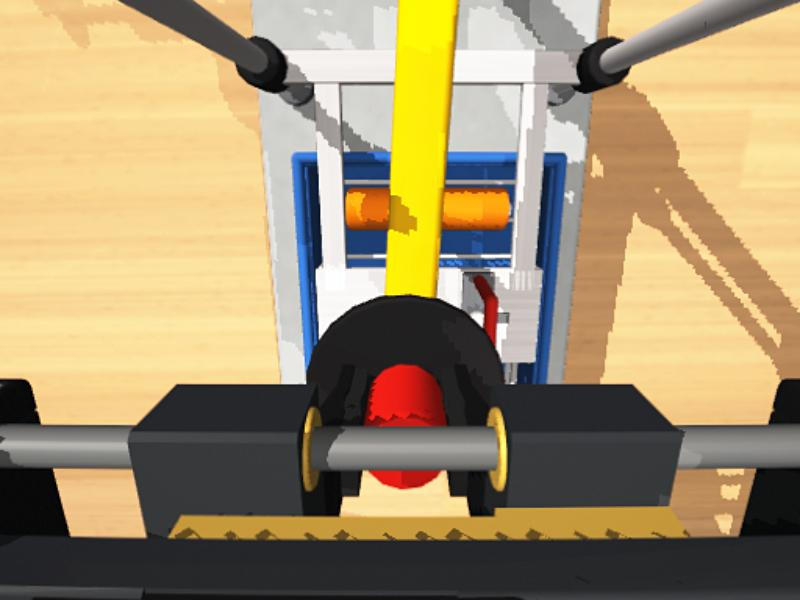

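The wrist view shows the arm pointing straight over the tub, with the loop bar just right of the disc at (490,320). Next I'll approach slowly and watch the side force.

Request:
{"method": "apply_moves", "body": {"rows": [{"x":0,"y":3,"z":0,"rx":0,"ry":0,"rz":0,"claw":255},{"x":0,"y":6,"z":0,"rx":0,"ry":0,"rz":0,"claw":255},{"x":-0.3,"y":9,"z":0,"rx":0,"ry":0,"rz":0,"claw":255},{"x":-0.5,"y":12,"z":0,"rx":0,"ry":0,"rz":0,"claw":255},{"x":-0.5,"y":14,"z":0,"rx":0,"ry":0,"rz":0,"claw":255},{"x":-0.5,"y":14,"z":0,"rx":0,"ry":0,"rz":0,"claw":255}]}}

```text
time_s: 8.85
position: [0.45, -0.0236, 0.1838]
tcp_rot: [[1.0, -0.017, -0.001], [-0.017, -1.0, 0.0], [-0.001, -0.0, -1.0]]
force: [-4.4, -0.4, 11.8]
opening: 0.296
grasp_force: 30.0
```

Request:
{"method": "apply_moves", "body": {"rows": [{"x":0,"y":1.5,"z":0,"rx":0,"ry":0,"rz":0,"claw":255},{"x":0,"y":3,"z":0,"rx":0,"ry":0,"rz":0,"claw":255},{"x":0,"y":4,"z":0,"rx":0,"ry":0,"rz":0,"claw":255},{"x":0,"y":4,"z":0,"rx":0,"ry":0,"rz":0,"claw":255}]}}

```text
time_s: 9.35
position: [0.45, -0.0276, 0.1839]
tcp_rot: [[1.0, -0.017, -0.0], [-0.017, -1.0, -0.0], [-0.0, 0.0, -1.0]]
force: [-4.3, 0.5, 10.9]
opening: 0.292
grasp_force: 30.0
```

Request:
{"method": "apply_moves", "body": {"rows": [{"x":0,"y":1.5,"z":0,"rx":0,"ry":0,"rz":0,"claw":255},{"x":0,"y":3,"z":0,"rx":0,"ry":0,"rz":0,"claw":255},{"x":0,"y":4.5,"z":0,"rx":0,"ry":0,"rz":0,"claw":255},{"x":0,"y":6,"z":0,"rx":0,"ry":0,"rz":0,"claw":255},{"x":0,"y":6,"z":0,"rx":0,"ry":0,"rz":0,"claw":255}]}}

```text
time_s: 9.98
position: [0.4501, -0.0337, 0.1839]
tcp_rot: [[1.0, -0.017, 0.0], [-0.017, -1.0, -0.0], [0.0, 0.0, -1.0]]
force: [-4.3, 1.0, 11.1]
opening: 0.29
grasp_force: 30.0
```

Request:
{"method": "apply_moves", "body": {"rows": [{"x":0,"y":1,"z":0,"rx":0,"ry":0,"rz":0,"claw":255},{"x":0,"y":2,"z":0,"rx":0,"ry":0,"rz":0,"claw":255},{"x":0,"y":2,"z":0,"rx":0,"ry":0,"rz":0,"claw":255},{"x":0,"y":2,"z":0,"rx":0,"ry":0,"rz":0,"claw":255}]}}

```text
time_s: 10.48
position: [0.4501, -0.0356, 0.1839]
tcp_rot: [[1.0, -0.017, 0.0], [-0.017, -1.0, -0.0], [0.0, 0.0, -1.0]]
force: [-3.5, -0.1, 11.4]
opening: 0.287
grasp_force: 30.0
```

```bash
python3 -c "
from h import *
s=read_state(); print(s['position'],s['force'],s['moment'])
im,d,P=load('wk')
for u,v in [(490,305),(491,325),(491,340)]: print(ray(u*.64,v*.64,.122,P))"
```

```text
[ 0.4501427  -0.03564748  0.18394136] [-3.47877582 -0.10352862 11.40770762] [ 0.29820707  0.44031561 -0.01216403]
[ 0.46941225 -0.0472654   0.122     ]
[ 0.460341   -0.04802679  0.122     ]
[ 0.45338661 -0.04828519  0.122     ]
```

Request:
{"method": "apply_moves", "body": {"rows": [{"x":0,"y":1,"z":0,"rx":0,"ry":0,"rz":0,"claw":255},{"x":0,"y":2,"z":0,"rx":0,"ry":0,"rz":0,"claw":255},{"x":0,"y":2,"z":0,"rx":0,"ry":0,"rz":0,"claw":255},{"x":0,"y":2,"z":0,"rx":0,"ry":0,"rz":0,"claw":255}]}}

```text
time_s: 10.98
position: [0.4503, -0.0377, 0.184]
tcp_rot: [[1.0, -0.017, 0.001], [-0.017, -1.0, -0.0], [0.001, 0.0, -1.0]]
force: [-3.0, -0.1, 11.7]
opening: 0.292
grasp_force: 30.0
```

Request:
{"method": "apply_moves", "body": {"rows": [{"x":0,"y":0.5,"z":0,"rx":0,"ry":0,"rz":0,"claw":255},{"x":0,"y":1,"z":0,"rx":0,"ry":0,"rz":0,"claw":255},{"x":0,"y":1,"z":0,"rx":0,"ry":0,"rz":0,"claw":255},{"x":0,"y":1,"z":0,"rx":0,"ry":0,"rz":0,"claw":255}]}}

```text
time_s: 11.48
position: [0.4503, -0.0387, 0.184]
tcp_rot: [[1.0, -0.017, 0.001], [-0.017, -1.0, -0.0], [0.001, 0.0, -1.0]]
force: [-3.4, -0.6, 11.5]
opening: 0.29
grasp_force: 30.0
```

Request:
{"method": "apply_moves", "body": {"rows": [{"x":0,"y":0.5,"z":0,"rx":0,"ry":0,"rz":0,"claw":255},{"x":0,"y":1,"z":0,"rx":0,"ry":0,"rz":0,"claw":255},{"x":0,"y":1,"z":0,"rx":0,"ry":0,"rz":0,"claw":255},{"x":0,"y":1,"z":0,"rx":0,"ry":0,"rz":0,"claw":255}]}}

```text
time_s: 11.98
position: [0.4504, -0.0397, 0.184]
tcp_rot: [[1.0, -0.017, 0.001], [-0.017, -1.0, -0.0], [0.001, 0.0, -1.0]]
force: [-2.6, 0.0, 11.7]
opening: 0.291
grasp_force: 30.0
```

Request:
{"method": "apply_moves", "body": {"rows": [{"x":0,"y":0.5,"z":0,"rx":0,"ry":0,"rz":0,"claw":255},{"x":0,"y":1,"z":0,"rx":0,"ry":0,"rz":0,"claw":255},{"x":0,"y":1,"z":0,"rx":0,"ry":0,"rz":0,"claw":255},{"x":0,"y":1,"z":0,"rx":0,"ry":0,"rz":0,"claw":255}]}}

```text
time_s: 12.48
position: [0.4504, -0.0406, 0.184]
tcp_rot: [[1.0, -0.017, 0.001], [-0.017, -1.0, -0.0], [0.001, 0.0, -1.0]]
force: [-3.2, 0.5, 11.3]
opening: 0.289
grasp_force: 30.0
```

```bash
python3 chk.py; python3 -c "
from h import *
im,d,P=grab('scene','s2')
c=im[160:300,225:345]; cv2.imwrite('pics/s2c.png',cv2.resize(c[:,:,::-1],None,fx=4,fy=4,interpolation=cv2.INTER_CUBIC))
im,d,P=load('wk');c=im[150:260,220:360]; cv2.imwrite('pics/wkc.png',cv2.resize(c[:,:,::-1],None,fx=5,fy=5,interpolation=cv2.INTER_CUBIC))"
```

```text
12.475 [ 0.45043635 -0.04061402  0.18404974] [-3.16434113  0.50337142 11.29297704] [0.31463235 0.28625062 0.00703255]
400 305 [ 0.4831 -0.0402  0.1643]
385 315 [ 0.4793 -0.0348  0.1642]
425 315 [ 0.4792 -0.0486  0.1645]
440 280 [ 0.47   -0.0602  0.0797]
470 220 [ 0.4999 -0.0746  0.0796]
612 350 [ 3.960e-01 -1.893e-01 -1.000e-04]
```

View pics/wkc.png

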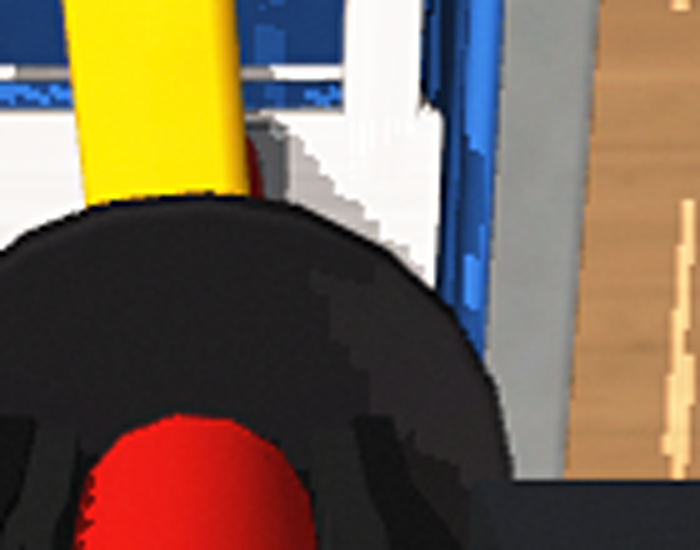

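The crop shows the loop's far post just emerging right of the arm at about (255,170), so the shank must be close to the bar. I'll continue in 1 mm steps.

Request:
{"method": "apply_moves", "body": {"rows": [{"x":0,"y":0.5,"z":0,"rx":0,"ry":0,"rz":0,"claw":255},{"x":0,"y":1,"z":0,"rx":0,"ry":0,"rz":0,"claw":255},{"x":0,"y":1,"z":0,"rx":0,"ry":0,"rz":0,"claw":255},{"x":0,"y":1,"z":0,"rx":0,"ry":0,"rz":0,"claw":255}]}}

```text
time_s: 13.08
position: [0.4505, -0.0413, 0.184]
tcp_rot: [[1.0, -0.017, 0.001], [-0.017, -1.0, 0.001], [0.001, -0.001, -1.0]]
force: [-2.0, 0.9, 12.0]
opening: 0.288
grasp_force: 30.0
```

Request:
{"method": "apply_moves", "body": {"rows": [{"x":0,"y":0.5,"z":0,"rx":0,"ry":0,"rz":0,"claw":255},{"x":0,"y":1,"z":0,"rx":0,"ry":0,"rz":0,"claw":255},{"x":0,"y":1,"z":0,"rx":0,"ry":0,"rz":0,"claw":255},{"x":0,"y":1,"z":0,"rx":0,"ry":0,"rz":0,"claw":255}]}}

```text
time_s: 13.58
position: [0.4505, -0.042, 0.1841]
tcp_rot: [[1.0, -0.017, 0.001], [-0.017, -1.0, 0.001], [0.001, -0.001, -1.0]]
force: [-2.2, 2.3, 11.4]
opening: 0.288
grasp_force: 30.0
```

Request:
{"method": "apply_moves", "body": {"rows": [{"x":0,"y":-0.7,"z":0,"rx":0,"ry":0,"rz":0,"claw":255},{"x":0,"y":-0.7,"z":-2,"rx":0,"ry":0,"rz":0,"claw":255},{"x":0,"y":-0.7,"z":-4,"rx":0,"ry":0,"rz":0,"claw":255},{"x":0,"y":-0.7,"z":-6,"rx":0,"ry":0,"rz":0,"claw":255},{"x":0,"y":-0.7,"z":-8,"rx":0,"ry":0,"rz":0,"claw":255},{"x":0,"y":-0.7,"z":-10,"rx":0,"ry":0,"rz":0,"claw":255},{"x":0,"y":-0.7,"z":-10,"rx":0,"ry":0,"rz":0,"claw":255}]}}

```text
time_s: 14.45
position: [0.4505, -0.0416, 0.1941]
tcp_rot: [[1.0, -0.017, 0.001], [-0.017, -1.0, 0.001], [0.001, -0.001, -1.0]]
force: [-3.1, 1.0, 11.3]
opening: 0.292
grasp_force: 30.0
```

Request:
{"method": "apply_moves", "body": {"rows": [{"x":0,"y":0,"z":-1.5,"rx":0,"ry":0,"rz":0,"claw":255},{"x":0,"y":0,"z":-3,"rx":0,"ry":0,"rz":0,"claw":255},{"x":0,"y":0,"z":-4.5,"rx":0,"ry":0,"rz":0,"claw":255},{"x":0,"y":0,"z":-6,"rx":0,"ry":0,"rz":0,"claw":255},{"x":0,"y":0,"z":-7,"rx":0,"ry":0,"rz":0,"claw":255},{"x":0,"y":0,"z":-7,"rx":0,"ry":0,"rz":0,"claw":255}]}}

```text
time_s: 15.2
position: [0.4505, -0.0416, 0.201]
tcp_rot: [[1.0, -0.017, 0.001], [-0.017, -1.0, 0.001], [0.001, -0.001, -1.0]]
force: [-2.1, 1.8, 11.9]
opening: 0.29
grasp_force: 30.0
```

Request:
{"method": "apply_moves", "body": {"rows": [{"x":0,"y":-0.3,"z":-1,"rx":0,"ry":0,"rz":0,"claw":255},{"x":0,"y":-0.3,"z":-2,"rx":0,"ry":0,"rz":0,"claw":255},{"x":0,"y":-0.3,"z":-3,"rx":0,"ry":0,"rz":0,"claw":255},{"x":0,"y":-0.3,"z":-3,"rx":0,"ry":0,"rz":0,"claw":255}]}}

```text
time_s: 15.7
position: [0.4505, -0.0414, 0.204]
tcp_rot: [[1.0, -0.017, 0.001], [-0.017, -1.0, 0.001], [0.001, -0.001, -1.0]]
force: [-2.2, 1.0, 9.7]
opening: 0.29
grasp_force: 30.0
```

Request:
{"method": "apply_moves", "body": {"rows": [{"x":0,"y":0,"z":-1,"rx":0,"ry":0,"rz":0,"claw":255},{"x":0,"y":0,"z":-2,"rx":0,"ry":0,"rz":0,"claw":255},{"x":0,"y":0,"z":-3,"rx":0,"ry":0,"rz":0,"claw":255},{"x":0,"y":0,"z":-3,"rx":0,"ry":0,"rz":0,"claw":255}]}}

```text
time_s: 16.2
position: [0.4505, -0.0414, 0.207]
tcp_rot: [[1.0, -0.017, 0.001], [-0.017, -1.0, 0.0], [0.001, -0.001, -1.0]]
force: [-2.1, 2.3, 10.1]
opening: 0.291
grasp_force: 30.0
```

Request:
{"method": "apply_moves", "body": {"rows": [{"x":0,"y":0,"z":-1,"rx":0,"ry":0,"rz":0,"claw":255},{"x":0,"y":0,"z":-2,"rx":0,"ry":0,"rz":0,"claw":255},{"x":0,"y":0,"z":-3,"rx":0,"ry":0,"rz":0,"claw":255},{"x":0,"y":0,"z":-3,"rx":0,"ry":0,"rz":0,"claw":255}]}}

```text
time_s: 16.7
position: [0.4505, -0.0414, 0.21]
tcp_rot: [[1.0, -0.017, 0.001], [-0.017, -1.0, 0.001], [0.001, -0.001, -1.0]]
force: [-2.6, 1.5, 10.3]
opening: 0.29
grasp_force: 30.0
```

```bash
python3 chk.py; python3 -c "
from h import *
im,d,P=grab('scene','s3')
c=im[160:300,215:345]; cv2.imwrite('pics/s3c.png',cv2.resize(c[:,:,::-1],None,fx=4,fy=4,interpolation=cv2.INTER_CUBIC))
im,d,P=grab('top','t3');c=im[185:275,225:345]; cv2.imwrite('pics/t3c.png',cv2.resize(c[:,:,::-1],None,fx=4,fy=4,interpolation=cv2.INTER_CUBIC))
a=cv2.imread('pics/s3c.png');b=cv2.imread('pics/wk.png')[150:,250:];b=cv2.resize(b,None,fx=.5,fy=.5); o=np.zeros((560,800,3),np.uint8);o[:a.shape[0],:a.shape[1]]=a;o[:b.shape[0],520:520+b.shape[1]]=b[:,:280]; cv2.imwrite('pics/o3.png',o)
"
```

```text
16.7 [ 0.45054427 -0.04135254  0.20995805] [-2.61570084  1.54970071 10.30960331] [ 0.55734299  0.231435   -0.02043782]
400 305 [ 0.4829 -0.0409  0.1892]
385 315 [ 0.4792 -0.0355  0.1894]
425 315 [ 0.4788 -0.0494  0.1889]
440 280 [ 0.4635 -0.0628  0.0795]
470 220 [ 0.4909 -0.0847  0.0357]
612 350 [ 3.851e-01 -2.018e-01 -3.000e-04]
```

View pics/o3.png

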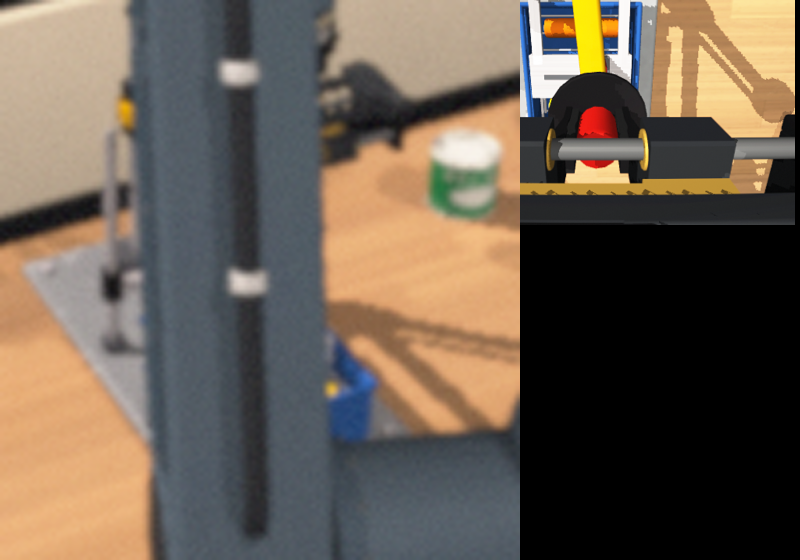

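The scene view is blocked by the arm, and the inset shows the bridge plate still at 80 mm. Counting from TCP travel, the sleeve is at about 0.126, just before seating, so I'll continue up gently.

Request:
{"method": "apply_moves", "body": {"rows": [{"x":0,"y":-0.2,"z":-1,"rx":0,"ry":0,"rz":0,"claw":255},{"x":0,"y":-0.2,"z":-2,"rx":0,"ry":0,"rz":0,"claw":255},{"x":0,"y":-0.2,"z":-3,"rx":0,"ry":0,"rz":0,"claw":255},{"x":0,"y":-0.2,"z":-3,"rx":0,"ry":0,"rz":0,"claw":255}]}}

```text
time_s: 17.35
position: [0.4505, -0.0409, 0.2127]
tcp_rot: [[1.0, -0.017, 0.001], [-0.017, -1.0, 0.001], [0.001, -0.001, -1.0]]
force: [-1.1, 2.1, 7.7]
opening: 0.286
grasp_force: 30.0
```

Request:
{"method": "apply_moves", "body": {"rows": [{"x":0,"y":0,"z":-1,"rx":0,"ry":0,"rz":0,"claw":255},{"x":0,"y":0,"z":-2,"rx":0,"ry":0,"rz":0,"claw":255},{"x":0,"y":0,"z":-3,"rx":0,"ry":0,"rz":0,"claw":255},{"x":0,"y":0,"z":-3,"rx":0,"ry":0,"rz":0,"claw":255}]}}

```text
time_s: 17.85
position: [0.4505, -0.0408, 0.2155]
tcp_rot: [[1.0, -0.017, 0.001], [-0.017, -1.0, 0.002], [0.001, -0.002, -1.0]]
force: [-1.0, 2.7, 5.6]
opening: 0.291
grasp_force: 30.0
```

```bash
python3 chk.py
```

```text
17.85 [ 0.45046272 -0.04075052  0.21546905] [-0.9891826   2.71668774  5.57252762] [0.73498562 0.03539628 0.0394439 ]
400 305 [ 0.4829 -0.0403  0.1947]
385 315 [ 0.479  -0.0349  0.1945]
425 315 [ 0.4788 -0.0488  0.1945]
440 280 [ 0.4625 -0.0623  0.0815]
470 220 [ 0.49   -0.0847  0.0352]
612 350 [ 0.3826 -0.2035 -0.0005]
```

Request:
{"method": "apply_moves", "body": {"rows": [{"x":0,"y":-0.5,"z":-1,"rx":0,"ry":0,"rz":0,"claw":255},{"x":0,"y":-0.5,"z":-2.5,"rx":0,"ry":0,"rz":0,"claw":255},{"x":0,"y":-0.5,"z":-4,"rx":0,"ry":0,"rz":0,"claw":255},{"x":0,"y":-0.5,"z":-5.5,"rx":0,"ry":0,"rz":0,"claw":255},{"x":0,"y":-0.5,"z":-7,"rx":0,"ry":0,"rz":0,"claw":255},{"x":0,"y":-0.5,"z":-8.5,"rx":0,"ry":0,"rz":0,"claw":255},{"x":0,"y":-0.5,"z":-10,"rx":0,"ry":0,"rz":0,"claw":255},{"x":0,"y":-0.5,"z":-10,"rx":0,"ry":0,"rz":0,"claw":255}]}}

```text
time_s: 18.9
position: [0.4505, -0.0406, 0.2257]
tcp_rot: [[1.0, -0.017, 0.001], [-0.017, -1.0, 0.001], [0.001, -0.001, -1.0]]
force: [-0.7, 2.3, 6.1]
opening: 0.29
grasp_force: 30.0
```

```bash
python3 chk.py
```

```text
18.9 [ 0.45049816 -0.04062856  0.22571415] [-0.67139716  2.3265198   6.09674176] [ 0.80514996 -0.0558692   0.02208698]
400 305 [ 0.4827 -0.0402  0.2043]
385 315 [ 0.4788 -0.0348  0.2042]
425 315 [ 0.4787 -0.0486  0.2044]
440 280 [ 0.4625 -0.0623  0.0918]
470 220 [ 0.4902 -0.0846  0.0468]
612 350 [ 0.3782 -0.2084 -0.0006]
```

Request:
{"method": "apply_moves", "body": {"rows": [{"x":0,"y":-0.3,"z":-2,"rx":0,"ry":0,"rz":0,"claw":255},{"x":0,"y":-0.5,"z":-6,"rx":0,"ry":0,"rz":0,"claw":255},{"x":0,"y":-0.5,"z":-10,"rx":0,"ry":0,"rz":0,"claw":255},{"x":0,"y":-0.5,"z":-14,"rx":0,"ry":0,"rz":0,"claw":255},{"x":0,"y":-0.5,"z":-18,"rx":0,"ry":0,"rz":0,"claw":255},{"x":0,"y":-0.5,"z":-22,"rx":0,"ry":0,"rz":0,"claw":255},{"x":0,"y":-0.5,"z":-26,"rx":0,"ry":0,"rz":0,"claw":255},{"x":0,"y":-0.5,"z":-29,"rx":0,"ry":0,"rz":0,"claw":255},{"x":0,"y":-0.5,"z":-30,"rx":0,"ry":0,"rz":0,"claw":255},{"x":0,"y":-0.5,"z":-30,"rx":0,"ry":0,"rz":0,"claw":255}]}}

```text
time_s: 20.2
position: [0.4505, -0.0404, 0.2557]
tcp_rot: [[1.0, -0.016, 0.001], [-0.016, -1.0, -0.0], [0.001, 0.0, -1.0]]
force: [1.6, 1.4, 3.5]
opening: 0.289
grasp_force: 30.0
```

Request:
{"method": "apply_moves", "body": {"rows": [{"x":0,"y":0,"z":-2,"rx":0,"ry":0,"rz":0,"claw":255},{"x":0,"y":0,"z":-5,"rx":0,"ry":0,"rz":0,"claw":255},{"x":0,"y":0,"z":-8,"rx":0,"ry":0,"rz":0,"claw":255},{"x":0,"y":0,"z":-11,"rx":0,"ry":0,"rz":0,"claw":255},{"x":0,"y":0,"z":-14,"rx":0,"ry":0,"rz":0,"claw":255},{"x":0,"y":0,"z":-17,"rx":0,"ry":0,"rz":0,"claw":255},{"x":0,"y":0,"z":-19,"rx":0,"ry":0,"rz":0,"claw":255},{"x":0,"y":0,"z":-20,"rx":0,"ry":0,"rz":0,"claw":255},{"x":0,"y":0,"z":-20,"rx":0,"ry":0,"rz":0,"claw":255}]}}

```text
time_s: 21.32
position: [0.4505, -0.0404, 0.2757]
tcp_rot: [[1.0, -0.016, 0.001], [-0.016, -1.0, -0.0], [0.001, 0.0, -1.0]]
force: [4.6, 1.8, 2.8]
opening: 0.29
grasp_force: 30.0
```

Request:
{"method": "apply_moves", "body": {"rows": [{"x":0.5,"y":-0.2,"z":-2,"rx":0,"ry":0,"rz":0,"claw":255},{"x":0.5,"y":-0.3,"z":-5,"rx":0,"ry":0,"rz":0,"claw":255},{"x":0.8,"y":-0.3,"z":-8,"rx":0,"ry":0,"rz":0,"claw":255},{"x":0.8,"y":-0.3,"z":-11,"rx":0,"ry":0,"rz":0,"claw":255},{"x":0.8,"y":-0.3,"z":-14,"rx":0,"ry":0,"rz":0,"claw":255},{"x":0.8,"y":-0.3,"z":-17,"rx":0,"ry":0,"rz":0,"claw":255},{"x":0.8,"y":-0.3,"z":-19,"rx":0,"ry":0,"rz":0,"claw":255},{"x":0.8,"y":-0.3,"z":-20,"rx":0,"ry":0,"rz":0,"claw":255},{"x":0.8,"y":-0.3,"z":-20,"rx":0,"ry":0,"rz":0,"claw":255}]}}

```text
time_s: 22.45
position: [0.4506, -0.04, 0.2955]
tcp_rot: [[1.0, -0.016, -0.001], [-0.016, -1.0, 0.0], [-0.001, -0.0, -1.0]]
force: [0.8, 1.1, 1.7]
opening: 0.29
grasp_force: 30.0
```

```bash
python3 chk.py
```

```text
22.45 [ 0.45061086 -0.04000976  0.29553315] [0.82303701 1.07800874 1.6509913 ] [ 0.48585685 -0.24399407 -0.00937353]
400 305 [ 0.482  -0.0395  0.2717]
385 315 [ 0.4781 -0.034   0.2714]
425 315 [ 0.4778 -0.0481  0.2714]
440 280 [ 0.4625 -0.0617  0.162 ]
470 220 [ 0.4837 -0.0904  0.069 ]
612 350 [ 0.3482 -0.2402 -0.0009]
```

Request:
{"method": "apply_moves", "body": {"rows": [{"x":0,"y":0,"z":-2,"rx":0,"ry":0,"rz":0,"claw":255},{"x":0,"y":0,"z":-4,"rx":0,"ry":0,"rz":0,"claw":255},{"x":0,"y":0,"z":-6,"rx":0,"ry":0,"rz":0,"claw":255},{"x":0,"y":0,"z":-8,"rx":0,"ry":0,"rz":0,"claw":255},{"x":0,"y":0,"z":-10,"rx":0,"ry":0,"rz":0,"claw":255},{"x":0,"y":0,"z":-12,"rx":0,"ry":0,"rz":0,"claw":255},{"x":0,"y":0,"z":-12,"rx":0,"ry":0,"rz":0,"claw":255},{"x":0,"y":0,"z":-12,"rx":0,"ry":0,"rz":0,"claw":255}]}}

```text
time_s: 23.5
position: [0.4507, -0.04, 0.3075]
tcp_rot: [[1.0, -0.016, -0.001], [-0.016, -1.0, 0.0], [-0.001, -0.0, -1.0]]
force: [-0.6, 1.0, 2.1]
opening: 0.293
grasp_force: 30.0
```

Request:
{"method": "apply_moves", "body": {"rows": [{"x":0,"y":0,"z":-2,"rx":0,"ry":0,"rz":0,"claw":255},{"x":0,"y":0,"z":-4,"rx":0,"ry":0,"rz":0,"claw":255},{"x":0,"y":0,"z":-6,"rx":0,"ry":0,"rz":0,"claw":255},{"x":0,"y":0,"z":-8,"rx":0,"ry":0,"rz":0,"claw":255},{"x":0,"y":0,"z":-8,"rx":0,"ry":0,"rz":0,"claw":255},{"x":0,"y":0,"z":-8,"rx":0,"ry":0,"rz":0,"claw":255}]}}

```text
time_s: 24.25
position: [0.4508, -0.04, 0.3156]
tcp_rot: [[1.0, -0.016, -0.001], [-0.016, -1.0, 0.0], [-0.001, -0.0, -1.0]]
force: [-1.3, 0.8, 0.9]
opening: 0.288
grasp_force: 30.0
```

```bash
python3 chk.py
```

```text
24.25 [ 0.45077588 -0.04004027  0.31555715] [-1.32669644  0.79149537  0.88305149] [ 0.54997081  0.26591302 -0.01896714]
400 305 [ 0.4819 -0.0395  0.2908]
385 315 [ 0.478  -0.034   0.2908]
425 315 [ 0.4776 -0.0482  0.2904]
440 280 [ 0.4624 -0.0618  0.181 ]
470 220 [ 0.4737 -0.101   0.0116]
612 350 [ 3.404e-01 -2.490e-01  1.000e-04]
```

Request:
{"method": "apply_moves", "body": {"rows": [{"x":0,"y":0,"z":-2,"rx":0,"ry":0,"rz":0,"claw":255},{"x":0,"y":0,"z":-4,"rx":0,"ry":0,"rz":0,"claw":255},{"x":0,"y":0,"z":-6,"rx":0,"ry":0,"rz":0,"claw":255},{"x":0,"y":0,"z":-6,"rx":0,"ry":0,"rz":0,"claw":255},{"x":0,"y":0,"z":-6,"rx":0,"ry":0,"rz":0,"claw":255}]}}

```text
time_s: 24.92
position: [0.4508, -0.04, 0.3216]
tcp_rot: [[1.0, -0.016, -0.0], [-0.016, -1.0, 0.0], [-0.0, -0.0, -1.0]]
force: [-2.1, 0.6, -0.2]
opening: 0.288
grasp_force: 30.0
```

Request:
{"method": "apply_moves", "body": {"rows": [{"x":0,"y":0,"z":0,"rx":0,"ry":0,"rz":0,"claw":255}]}}

```text
time_s: 25.05
position: [0.4508, -0.04, 0.3215]
tcp_rot: [[1.0, -0.016, -0.0], [-0.016, -1.0, 0.0], [-0.0, -0.0, -1.0]]
force: [-2.7, 1.5, 0.3]
opening: 0.29
grasp_force: 30.0
```

Request:
{"method": "apply_moves", "body": {"rows": [{"x":0,"y":0,"z":0,"rx":0,"ry":0,"rz":0,"claw":255}]}}

```text
time_s: 25.18
position: [0.4508, -0.0401, 0.3215]
tcp_rot: [[1.0, -0.016, -0.0], [-0.016, -1.0, 0.0], [-0.0, -0.0, -1.0]]
force: [-2.8, 1.1, 0.5]
opening: 0.292
grasp_force: 30.0
```

Request:
{"method": "apply_moves", "body": {"rows": [{"x":0,"y":0,"z":-2,"rx":0,"ry":0,"rz":0,"claw":255},{"x":0,"y":0,"z":-4,"rx":0,"ry":0,"rz":0,"claw":255},{"x":0,"y":0,"z":-4,"rx":0,"ry":0,"rz":0,"claw":255}]}}

```text
time_s: 25.55
position: [0.4509, -0.0401, 0.3257]
tcp_rot: [[1.0, -0.016, -0.0], [-0.016, -1.0, 0.0], [-0.0, -0.0, -1.0]]
force: [-3.9, 1.0, -0.3]
opening: 0.291
grasp_force: 30.0
```

Request:
{"method": "apply_moves", "body": {"rows": [{"x":0,"y":0,"z":0,"rx":0,"ry":0,"rz":0,"claw":255}]}}

```text
time_s: 25.68
position: [0.4508, -0.0401, 0.3256]
tcp_rot: [[1.0, -0.016, -0.0], [-0.016, -1.0, -0.0], [-0.0, 0.0, -1.0]]
force: [-2.9, 1.1, -0.3]
opening: 0.29
grasp_force: 30.0
```

Request:
{"method": "apply_moves", "body": {"rows": [{"x":-0.6,"y":-0.4,"z":1,"rx":0,"ry":0,"rz":0,"claw":255},{"x":-0.6,"y":-0.4,"z":1,"rx":0,"ry":0,"rz":0,"claw":255},{"x":-0.6,"y":-0.4,"z":1,"rx":0,"ry":0,"rz":0,"claw":255}]}}

```text
time_s: 26.05
position: [0.4507, -0.0398, 0.3246]
tcp_rot: [[1.0, -0.016, 0.001], [-0.016, -1.0, -0.0], [0.001, 0.0, -1.0]]
force: [-1.1, 1.0, -0.6]
opening: 0.288
grasp_force: 30.0
```

Request:
{"method": "apply_moves", "body": {"rows": [{"x":0,"y":0,"z":0,"rx":0,"ry":0,"rz":0,"claw":175},{"x":0,"y":0,"z":0,"rx":0,"ry":0,"rz":0,"claw":165},{"x":0,"y":0,"z":0,"rx":0,"ry":0,"rz":0,"claw":155},{"x":0,"y":0,"z":0,"rx":0,"ry":0,"rz":0,"claw":145},{"x":0,"y":0,"z":0,"rx":0,"ry":0,"rz":0,"claw":130},{"x":0,"y":0,"z":0,"rx":0,"ry":0,"rz":0,"claw":110},{"x":0,"y":0,"z":0,"rx":0,"ry":0,"rz":0,"claw":90},{"x":0,"y":0,"z":0,"rx":0,"ry":0,"rz":0,"claw":90}]}}

```text
time_s: 27.05
position: [0.4504, -0.0397, 0.3246]
tcp_rot: [[1.0, -0.016, 0.0], [-0.016, -1.0, -0.0], [0.0, 0.0, -1.0]]
force: [0.3, 0.3, -0.3]
opening: 0.631
grasp_force: 0.0
```

```bash
python3 chk.py
```

```text
27.05 [ 0.45044876 -0.03968206  0.32457353] [ 0.28366873  0.31616201 -0.25105893] [0.02525632 0.01561043 0.00815447]
400 305 [ 0.4816 -0.0392  0.2998]
385 315 [ 0.4775 -0.0336  0.2992]
425 315 [ 0.4773 -0.0478  0.2994]
440 280 [ 0.4622 -0.0615  0.1902]
470 220 [ 0.4723 -0.1018  0.0118]
612 350 [ 3.363e-01 -2.530e-01 -3.000e-04]
```

View pics/wk.png

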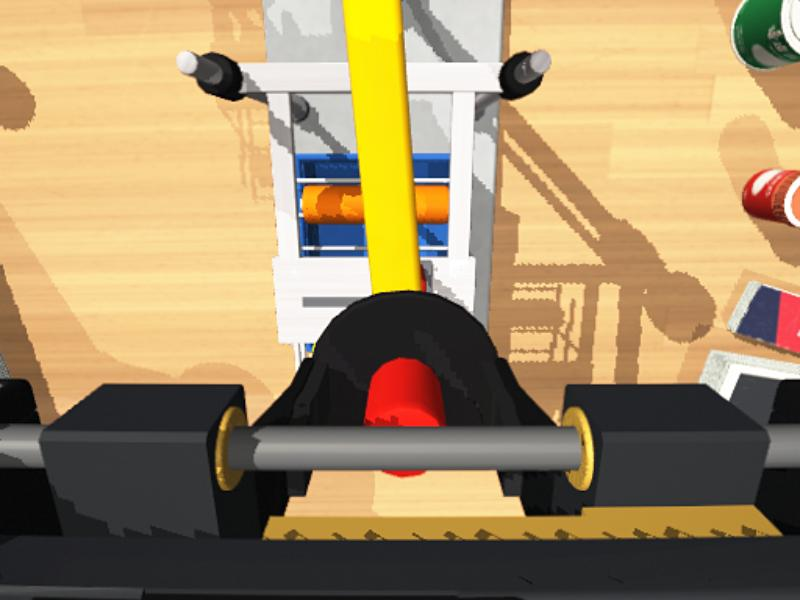

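The knob is released. The basket hangs about 110 mm up (bridge at 0.190), and the fingers are clear of the knob on both sides. I'll lift away now.

Request:
{"method": "apply_moves", "body": {"rows": [{"x":0,"y":0,"z":-5,"rx":0,"ry":0,"rz":0,"claw":60},{"x":0,"y":0,"z":-15,"rx":0,"ry":0,"rz":0,"claw":30},{"x":0,"y":0,"z":-30,"rx":0,"ry":0,"rz":0,"claw":0},{"x":0,"y":0,"z":-50,"rx":0,"ry":0,"rz":0,"claw":0},{"x":0,"y":0,"z":-75,"rx":0,"ry":0,"rz":0,"claw":0},{"x":0,"y":0,"z":-95,"rx":0,"ry":0,"rz":0,"claw":0},{"x":0,"y":0,"z":-110,"rx":0,"ry":0,"rz":0,"claw":0},{"x":0,"y":0,"z":-110,"rx":0,"ry":0,"rz":0,"claw":0},{"x":0,"y":0,"z":-110,"rx":0,"ry":0,"rz":0,"claw":0}]}}

```text
time_s: 28.22
position: [0.4501, -0.0396, 0.4342]
tcp_rot: [[1.0, -0.016, -0.001], [-0.016, -1.0, 0.0], [-0.001, -0.0, -1.0]]
force: [0.4, 0.1, 0.7]
opening: 1.001
grasp_force: 0.0
```

```bash
python3 chk.py | head -1; python3 -c "
from h import *
im,d,P=load('wk'); print(proj([.452,.01,.19],P)); u,v=proj([.46,.01,.19],P)
print(pt('w',d,int(u),int(v),P,2)); u,v=proj([.452,-.04,.34],P); print(pt('w',d,int(u),int(v),P,2))"
```

```text
28.225 [ 0.45008562 -0.03955548  0.43424391] [0.36769215 0.09992724 0.7144988 ] [ 0.04210826  0.01437238 -0.01053879]
[218.07975105 165.65396634]
[0.46039846 0.01087945 0.19006933]
[ 0.45135025 -0.03964379  0.3373981 ]
```

View pics/wk.png

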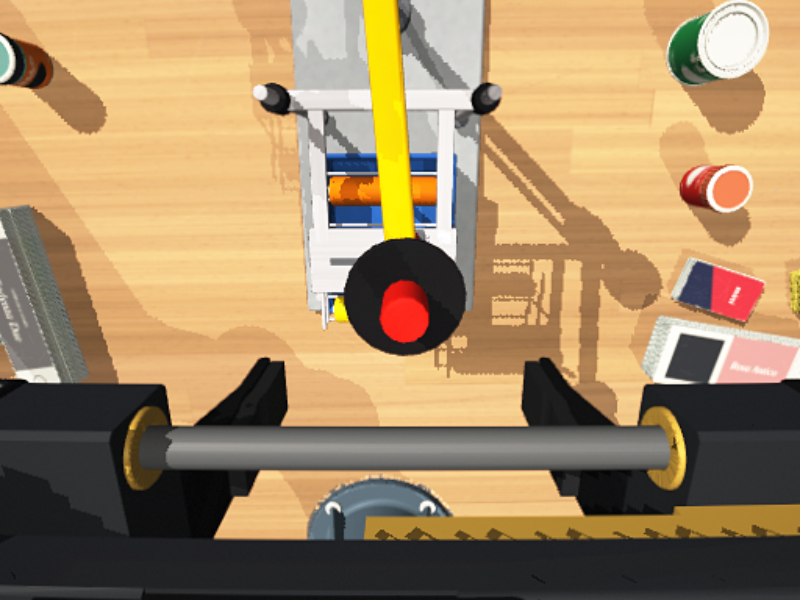

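The gripper is clear of everything. The bridge is steady at 0.190, the knob is still over the loop at (404,310), and both pots and the tin are standing. I'll hand in.

```bash
python3 -c "
from rig import *
print(hand_in())"
```

```text
the job is handed in; nothing more can be done
None
```

The basket hangs on the sprung hook about 110 mm up, well clear of the tub, with the knob released, the gripper clear, the pots and tin still standing, and the job handed in at about 28 s.

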